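# Tap the heat-sink boss: half forward, quarter back, half forward

## Robot

A 6-joint arm with a two-finger parallel gripper is mounted at the origin on the work surface. World frame = base frame: x ahead of the robot, y to its left, z up, the work surface at z = 0. Lengths are in m, angles in rad, forces in N, time in s.
With the tool pointing down it reaches from about 0.3 to 0.875 m from the base axis. Payload 6.4 kg.
Tool frame: the origin (TCP) lies between the finger pads; the fingertips stand 25 mm ahead of it and the grasp point (between the pads) lies 6 mm ahead of it; y points along the fingers, x is the direction in which the jaws open and shut, and the axes are right-handed (so a half turn about y gives the same grasp; the last joint's range is limited). The gripper opens to 85 mm and grips with 20 to 120 N. Pads are 22 mm wide; open, the fingers measure 114 mm over their backs; the gripper's body (76 mm by 85 mm) begins 54 mm behind the grasp point. The pads swing forward as they close: fully open they stand 13 mm farther back than shut.
Start: joints at [-1.334, 0.181, 1.607, -0, 1.354, -0.206], TCP at [0.246, -0.52, 0.256] pointing down, gripper open.
Joint ranges: [-2.99, 2.99], [-0.89, 2.07], [0.3, 2.58], [-1.14, 4.28], [0, 2.63], [-3.12, 3.12]. Speed limits (rad/s): [2.57, 2.57, 3.01, 3.14, 3.14, 3.14].

## Interface

Orientations are given as a unit quaternion [w, x, y, z].
In Python, from bench import ctrl, vision, ticket, find_in, regions_of, pinpoint gives the robot as it stands.
- The arm moves only by the tool apply_moves, never from a script. Its argument "increments" is a list of rows, each an object of numbers: "x", "y", "z": the shift along the tool's x, y, z in cm; "ax", "ay", "az": the turn, a rotation vector about the tool's x, y, z in rad; "grip": the closure, from 0 (fully open) to 1 (shut). A call has 1 to 12 rows; each row is the pose to reach, as a shift and turn from the pose measured when the call began, along the tool's axes at that moment; what a row does not reach only later rows make up. A row lasts 1/8 s, in which the tool goes at most 62.5 mm and 10.7 degrees, less where a joint would pass 70% of its speed; a pose out of reach is approached as far as the arm can. A call with a gripper value outside its range is refused whole. The fingers move at their own pace and stop on an object; the grip force is fixed at half the most. Time passes only in rows, so rows that repeat a pose let the fingers close. It gives the time, the measured TCP pose, the force and the opening at its end, in the units of the state.
- ctrl.get_obs(): the state, without advancing time (a new reading comes with each control period).
- vision.camera(name): name is "side" or "top"; returns the picture (420x560x3 uint8, red, green, blue); there is no depth.
- vision.camera_params(name): a dict with "intrinsics" (3x3 intrinsics, pixels), "k1" (the pictures are not rectified: a ray, as slopes to the right and down, at radius r is drawn at 1 + k1 r^2 times it, then the intrinsics apply), "R" (3x3) and "t" (3): a world point X has camera coordinates R X + t. Camera axes: x right, y down, z forward; pixel columns grow to the right and rows downward; lengths in m; the calibration is good to about 2 mm. A picture is of the moment at which its call begins. camera_params takes no time and is no camera call.
- ticket.hand_in(): hands the job in, once; it reports no verdict.
Trained networks look in the newest picture that a camera, given by its name, has taken for a name from the list of things; names that differ only in an ending like _2 or _b are one class to them, and where a whole thing is asked for, a point or a joint stands for the part that bears it (a point fixed in the world has none). Each returns a list of dicts, best first, with "p" (0 to 1); they miss things now and then, are a little off and sometimes report something else, mostly with a low value. They report only what shows in the picture. A call takes as long as a camera call.
- find_in(camera, query): "rect" ([centre column, centre row, width, height] in pixels, round what is visible of it).
- regions_of(camera, query): "mask" (420x560 bool, what is visible of it) and "rect" ([centre column, centre row, width, height] in pixels, round what is visible of it).
- pinpoint(camera, query): "xy" ([column, row] in pixels: a listed point, or the origin of a listed thing).
The state is a dict: "time_s": time; "q": joint angles; "dq": joint speeds; "joint_efforts": joint torques, N m; "eef_pos": TCP position; "eef_rot": TCP orientation; "wrist_force": force on the tool from outside, world axes, zero at the start; "torque": the same for the moment, N m; "opening": opening from 0.0 (shut) to 1.0 (fully open).
Only numpy, scipy, OpenCV 4.12 (cv2) and the standard library are available. Lean on these libraries where they do the work, as an engineer would, in place of code of your own. Each camera call takes 0.05 s, during which the arm holds its last target.

## Task

A thread tap with a crank handle stands in the boss of the finned heat sink. Turn its crank half a turn clockwise (seen from above), then a quarter turn back to break the chip, then half a turn clockwise again, which brings it to depth; stop still for about half a second at each turn-round, then let go. Leave the other tap, in the round flange, as it is.

Things in the scene. Friction and masses are not known exactly. Their poses are not given: they have to be found in the camera images.
- sink_grip (a point): On the upright round black knob (16 mm diameter, 40 mm tall) of the crank to turn: 23 mm above the top of the flat steel arm, 17 mm below the knob's top, about 91 mm above the table. The knob is 55 mm from the tap's axis and spins freely on its own upright axis, so the hand holding it need not turn as it goes round. x points outwards along the arm, z up. The tap sinks 1.75 mm a turn.
- sink_axis (a point): On the tap's upright axis, level with sink_grip within 1.5 mm; z up. The tap stands in the 24 mm boss amid an aluminium heat sink, 100 x 74 mm, fixed down, with three upright fins along each long side (tops 36 mm above the table). The crank arm is 14 mm wide, its top 68 mm above the table; only the knob rises above it.
- sink_tap (a joint): Angle of the heat-sink tap in rad, growing clockwise seen from above (forward, cutting). It starts between 0 and 0.3, can turn from -0.8 to 6.2, stays where it is left, and takes about 4 N at the knob to turn.
- flange_tap (a joint): Angle of the other tap in rad: an equal crank and knob standing in a round aluminium flange 90 mm in diameter, fixed down, on the other side of the mat. It is to be left alone.

How it is judged:
On the way, in this order (a step that is already met when the one before it is completed fails the run):
1. the heat-sink tap is brought to rest half a turn forward (joint between 2.6 and 3.95 rad) (value of joint sink_tap between 2.6 and 3.95 rad and velocity of joint sink_tap between -0.25 and 0.25 rad/s), for 0.15 s.
2. it is brought to rest about a quarter turn back (joint between 1.0 and 2.4 rad) (value of joint sink_tap between 1 and 2.4 rad and velocity of joint sink_tap between -0.25 and 0.25 rad/s), for 0.15 s.
At the end, for the whole second after the job is handed in: The heat-sink tap rests three quarters of a turn further forward than at the start, within about 30 degrees (joint between 4.2 and 5.5 rad), at rest and let go (value of joint sink_tap between 4.2 and 5.5 rad and velocity of joint sink_tap between -0.1 and 0.1 rad/s); the robot touches nothing.
It fails at once if the tap in the round flange is turned by hand (out of -0.3 to 0.6 rad) (value of joint flange_tap above 0.6 rad or value of joint flange_tap below -0.3 rad).
It also fails if it takes over 58 s, if anything falls off the work surface, if the arm or the gripper's body presses on something with over 40 N, if the wrist force passes 120 N, or if a joint passes its speed limit or range.

## Working session

There is one attempt and no reset: what is moved stays moved. The work goes in short steps, Python scripts to look and compute and a tool call to move; the robot and the scene stay as the last step left them, time stands still between calls to the robot, and variables do not carry over. Pictures are saved under pics/ and viewed, and the job is handed in when it is done.

Besides the shell and the picture viewer there is one more tool, called after "Call:" as name([rows], argument=value, ...), one row to a line, values as JSON. apply_moves: Moves the arm, as the interface text tells. Its arguments: {"type":"object","properties":{"increments":{"type":"array","items":{"type":"object","properties":{"x":{"type":"number"},"y":{"type":"number"},"z":{"type":"number"},"ax":{"type":"number"},"ay":{"type":"number"},"az":{"type":"number"},"grip":{"type":"number"}}}}},"required":["increments"]}

```bash
mkdir -p pics; python3 - <<'E'
from bench import ctrl, vision, find_in, pinpoint
import cv2,json
for c in ("side","top"):
    im=vision.camera(c); cv2.imwrite(f"pics/{c}0.png",im[:,:,::-1])
    p=vision.camera_params(c); print(c,p)
    for q in ("sink_grip","sink_axis"): print(q,pinpoint(c,q)[:3])
    print(find_in(c,"flange_tap")[:2],find_in(c,"sink_tap")[:2])
print(ctrl.get_obs())
E
```

```text
side {'intrinsics': array([[466.51893172,   0.        , 282.13987677],
       [  0.        , 466.51893172, 199.14479947],
       [  0.        ,   0.        ,   1.        ]]), 'k1': -0.07557027237766444, 'R': array([[ 0.99989448, -0.00810292,  0.01205694],
       [ 0.00555392, -0.55369165, -0.83270325],
       [ 0.01342315,  0.83268235, -0.55358822]]), 't': array([-0.53456856,  0.08346382,  0.82475817])}
sink_grip [{'xy': [262.1, 140.9], 'p': 0.71}]
sink_axis [{'xy': [274.4, 152.1], 'p': 0.64}]
[{'rect': [273.1, 282.9, 27.1, 36.7], 'p': 0.66}] [{'rect': [269.6, 157.1, 21.1, 43.6], 'p': 0.61}]
top {'intrinsics': array([[501.23387078,   0.        , 279.64631121],
       [  0.        , 501.23387078, 205.12727785],
       [  0.        ,   0.        ,   1.        ]]), 'k1': -0.15357085758042588, 'R': array([[ 0.01083994, -0.99967294,  0.02316254],
       [-0.99576879, -0.0129057 , -0.09098325],
       [ 0.09125242, -0.02207828, -0.99558302]]), 't': array([-0.00440421,  0.56214629,  0.77886836])}
sink_grip [{'xy': [121.7, 250.2], 'p': 0.72}]
sink_axis [{'xy': [151.0, 229.3], 'p': 0.72}]
[{'rect': [390.1, 232.9, 55.0, 23.2], 'p': 0.69}] []
{'time_s': 0.5, 'q': array([-1.33432734e+00,  1.80843615e-01,  1.60703593e+00,  2.16095799e-06,
        1.35380591e+00, -2.06299810e-01]), 'dq': array([ 0.00096592,  0.00041203, -0.00078546, -0.00015727, -0.00122127,
       -0.0001927 ]), 'joint_efforts': array([-7.23839494e-04, -4.44443357e+01, -3.51365232e+01, -2.03595446e-04,
        1.86632482e-03, -3.19089224e-06]), 'eef_pos': array([ 0.24636948, -0.51953734,  0.25624652]), 'eef_rot': array([ 0.59761072, -0.59756395,  0.37803014, -0.37798409]), 'wrist_force': array([-0.55502678,  0.35810931, -0.65549457]), 'torque': array([-0.03770627, -0.00852178, -0.02221589]), 'opening': 0.9981020907956594}
```

```bash
cat > h.py <<'E'
import numpy as np, cv2
from bench import vision
def ray(c,uv):
    p=vision.camera_params(c); K=p["intrinsics"]; d=np.array([p["k1"],0,0,0,0.])
    n=cv2.undistortPoints(np.array([[uv]],float),K,d)[0,0]
    R=p["R"];return -R.T@p["t"], R.T@np.array([n[0],n[1],1])
def atz(c,uv,z):
    o,d=ray(c,uv); return o+d*(z-o[2])/d[2]
def tri(u1,u2):
    o1,d1=ray("side",u1);o2,d2=ray("top",u2)
    s=np.linalg.lstsq(np.c_[d1,-d2],o2-o1,rcond=None)[0]
    a=o1+s[0]*d1;b=o2+s[1]*d2; return (a+b)/2,np.linalg.norm(a-b)
def proj(c,X):
    p=vision.camera_params(c); r,_=cv2.Rodrigues(p["R"])
    return cv2.projectPoints(np.array([X],float),r,p["t"],p["intrinsics"],np.array([p["k1"],0,0,0,0.]))[0][0,0]
E
python3 - <<'E'
from h import *
print(tri([262.1,140.9],[121.7,250.2]),tri([274.4,152.1],[151,229.3]))
for z in (.088,.091):
  for c,a,b in(("side",[262.1,140.9],[274.4,152.1]),("top",[121.7,250.2],[151,229.3])): print(c,z,atz(c,a,z),atz(c,b,z))
from bench import ctrl
from scipy.spatial.transform import Rotation as Ro
w,x,y,z=ctrl.get_obs()["eef_rot"];print(Ro.from_quat([x,y,z,w]).as_matrix().round(4))
E
```

```text
(array([0.48987633, 0.23575033, 0.09320574]), np.float64(0.007090989034980668)) (array([0.51871821, 0.19352437, 0.08931051]), np.float64(0.001465442478450948))
side 0.088 [0.49306713 0.24637499 0.088     ] [0.51943914 0.19608893 0.088     ]
top 0.088 [0.48631642 0.23713971 0.088     ] [0.51803721 0.19380362 0.088     ]
side 0.091 [0.49326899 0.24036007 0.091     ] [0.51946302 0.19041339 0.091     ]
top 0.091 [0.48632627 0.23625803 0.091     ] [0.51791823 0.19309794 0.091     ]
[[ 4.284e-01 -0.000e+00  9.036e-01]
 [-9.036e-01  1.000e-04  4.284e-01]
 [-1.000e-04 -1.000e+00  0.000e+00]]
```

View pics/side0.png

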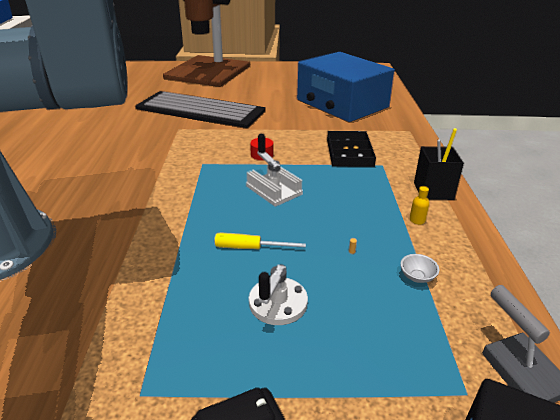

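View pics/top0.png

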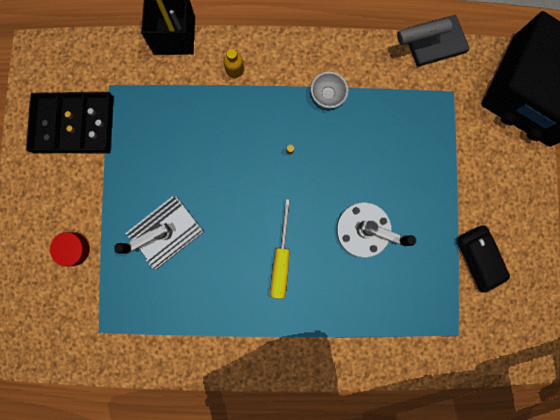

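```bash
python3 - <<'E'
import cv2,numpy as np
t=cv2.imread("pics/top0.png")[180:285,85:225]; s=cv2.imread("pics/side0.png")[120:210,230:320]
cv2.imwrite("pics/z0.png",np.hstack([cv2.resize(t,(560,420),interpolation=2)]))
cv2.imwrite("pics/z1.png",cv2.resize(s,(540,540),interpolation=2))
E
```

```text
(no output)
```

View pics/z0.png

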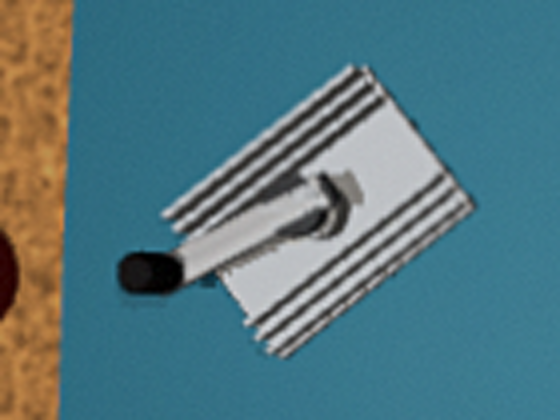

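View pics/z1.png

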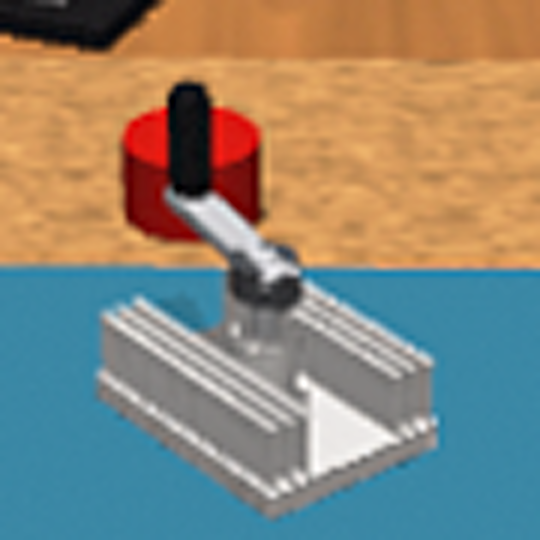

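```bash
python3 - <<'E'
from h import *
print("knob top",atz("top",[119,248],.108),atz("side",[261.7,135],.108))
print("knob grip",tri([261.9,141.5],[121.8,248.2]))
print("bot",atz("side",[262,151.5],.068))
print("hub",atz("top",[164.5,231.7],.066),atz("side",[230+267/6,120+270/6],.066))
ps=np.array([[170,215],[360,68],[470,205],[285,355]])/4+[85,180]
print("sink",np.mean([atz("top",p,.034) for p in ps],0))
A=np.array([.5187,.1925,.091])
print(proj("top",A),proj("side",A))
A[2]=.066;print(proj("top",A),proj("side",A))
E
```

```text
knob top [0.48947132 0.2353567  0.108     ] [0.49281778 0.23353668 0.108     ]
knob grip (array([0.49112621, 0.23608075, 0.0916721 ]), np.float64(0.0037013340828803646))
bot [0.49291592 0.23628286 0.068     ]
hub [0.51558025 0.1780303  0.066     ] [0.51979217 0.18188404 0.066     ]
sink [0.51524041 0.18357281 0.034     ]
[151.41500785 228.77663549] [274.02828466 151.61311397]
[155.18216793 229.50425137] [273.99613779 162.44607798]
```

```bash
python3 - <<'E'
import cv2,numpy as np
t=cv2.imread("pics/top0.png")[215:260,105:180]; s=cv2.imread("pics/side0.png")[130:190,245:305]
cv2.imwrite("pics/z2.png",cv2.resize(t,(750,450),interpolation=cv2.INTER_CUBIC))
cv2.imwrite("pics/z3.png",cv2.resize(s,(600,600),interpolation=cv2.INTER_CUBIC))
E
```

```text
(no output)
```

View pics/z2.png

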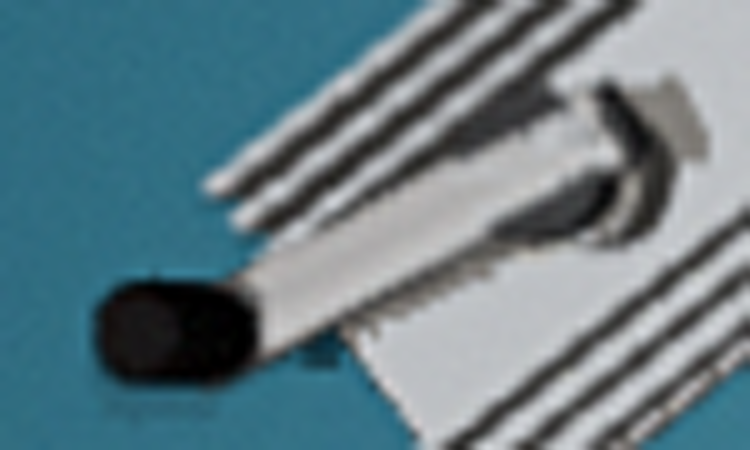

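View pics/z3.png

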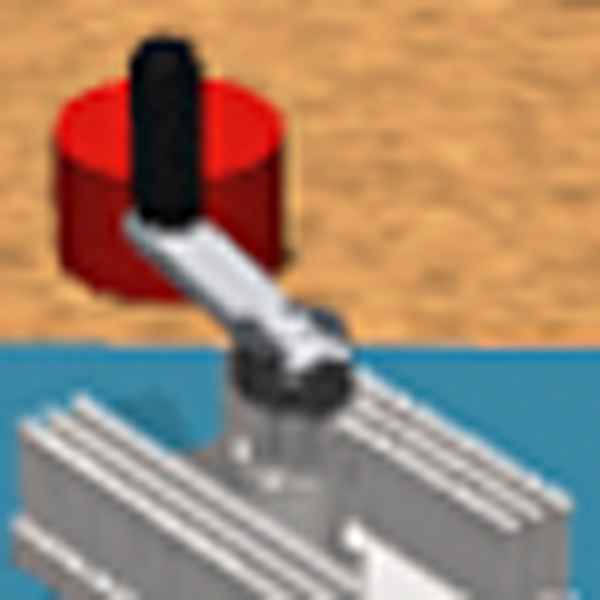

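Call:
apply_moves([
  {"x": -4.8, "y": 0, "z": 4.5},
  {"x": -9.6, "y": 0, "z": 9.1},
  {"x": -14.5, "y": 1, "z": 13.6},
  {"x": -19.3, "y": 2, "z": 18.2},
  {"x": -24.1, "y": 3, "z": 22.7},
  {"x": -28.9, "y": 4, "z": 27.2},
  {"x": -33.7, "y": 4.5, "z": 31.8},
  {"x": -38.5, "y": 5, "z": 36.3},
  {"x": -43.4, "y": 5.5, "z": 40.9},
  {"x": -48.2, "y": 6, "z": 45.4},
  {"x": -53, "y": 6, "z": 50},
  {"x": -57.8, "y": 6, "z": 54.5},
])

```text
invalid input
```

```bash
python3 - <<'E'
from h import *
print(tri([274.4,167],[163,231.5]))
for z in (.055,.06,.065): print(z,atz("top",[163,231.5],z),atz("side",[274.4,167],z))
print(atz("top",[161.5,230],.068), atz("side",[274.7,163.5],.068))
print("arm-knob base top", atz("top",[105+21,215+33.5],.07))
E
```

```text
(array([0.5178079 , 0.18135636, 0.06153083]), np.float64(0.0035991596353561646))
0.055 [0.51624063 0.1826671  0.055     ] [0.51955794 0.19299619 0.055     ]
0.06 [0.51606245 0.18161343 0.06      ] [0.51959375 0.18422303 0.06      ]
0.065 [0.51588428 0.18055976 0.065     ] [0.51962956 0.17544987 0.065     ]
[0.51801948 0.18229793 0.068     ] [0.52017741 0.18453713 0.068     ]
arm-knob base top [0.48896646 0.2358182  0.07      ]
```

Call:
apply_moves([
  {"x": -4.8, "y": 0.0, "z": 4.5, "ax": 0.0, "ay": 0.0, "az": 0.0, "grip": 0.0},
  {"x": -9.6, "y": 0.0, "z": 9.1, "ax": 0.0, "ay": 0.0, "az": 0.0, "grip": 0.0},
  {"x": -14.5, "y": 1.0, "z": 13.6, "ax": 0.0, "ay": 0.0, "az": 0.0, "grip": 0.0},
  {"x": -19.3, "y": 2.0, "z": 18.2, "ax": 0.0, "ay": 0.0, "az": 0.0, "grip": 0.0},
])

```text
time_s: 1.0
eef_pos: [0.3233, -0.2812, 0.2388]
eef_rot: [-0.597, 0.598, -0.378, 0.379]
wrist_force: [1.0, -0.5, 0.2]
opening: 1.0
```

Call:
apply_moves([
  {"x": -4.4, "y": 0.0, "z": 4.1, "ax": 0, "ay": 0, "az": 0, "grip": 0},
  {"x": -8.8, "y": 0.0, "z": 8.3, "ax": 0, "ay": 0, "az": 0, "grip": 0},
  {"x": -13.2, "y": 0.0, "z": 12.4, "ax": 0, "ay": 0, "az": 0, "grip": 0},
  {"x": -17.5, "y": 1.0, "z": 16.6, "ax": 0, "ay": 0, "az": 0, "grip": 0},
  {"x": -21.9, "y": 2.0, "z": 20.7, "ax": 0, "ay": 0, "az": 0, "grip": 0},
  {"x": -26.3, "y": 3.0, "z": 24.8, "ax": 0, "ay": 0, "az": 0, "grip": 0},
  {"x": -30.7, "y": 4.0, "z": 29.0, "ax": 0, "ay": 0, "az": 0, "grip": 0},
  {"x": -35.0, "y": 5.0, "z": 33.1, "ax": 0, "ay": 0, "az": 0, "grip": 0},
  {"x": -39.5, "y": 5.0, "z": 37.3, "ax": 0, "ay": 0, "az": 0, "grip": 0.3},
  {"x": -39.5, "y": 5.0, "z": 37.3, "ax": 0, "ay": 0, "az": 0, "grip": 0.3},
  {"x": -39.5, "y": 5.0, "z": 37.3, "ax": 0, "ay": 0, "az": 0, "grip": 0.3},
])

```text
time_s: 2.38
eef_pos: [0.4911, 0.2352, 0.1882]
eef_rot: [-0.597, 0.598, -0.378, 0.378]
wrist_force: [-0.4, -0.7, 0.2]
opening: 0.7
```

```bash
python3 - <<'E'
from bench import ctrl, vision, pinpoint
from h import *
for c in ("side","top"):
    im=vision.camera(c); cv2.imwrite(f"pics/{c}1.png",im[:,:,::-1])
    for q in ("sink_grip","sink_axis"): print(q,pinpoint(c,q)[:3])
o=ctrl.get_obs();print(o["q"],o["eef_pos"],o["eef_rot"])
X=o["eef_pos"]+[0,0,-.025];print(proj("side",X),proj("top",X))
a=cv2.imread("pics/side1.png")[60:220,180:340];b=cv2.imread("pics/top1.png")[150:310,60:220]
cv2.imwrite("pics/z4.png",cv2.resize(np.hstack([a,b]),(800,400),interpolation=2))
E
```

```text
sink_grip [{'xy': [262.2, 141.4], 'p': 0.81}]
sink_axis [{'xy': [274.8, 152.5], 'p': 0.91}]
sink_grip [{'xy': [123.5, 247.2], 'p': 0.87}]
sink_axis [{'xy': [152.5, 229.2], 'p': 0.83}]
[ 2.27296756e-01  1.83961201e-01  1.74715609e+00 -1.10515111e-03
  1.20926575e+00  1.35814115e+00] [0.4916728  0.23431891 0.1888974 ] [ 0.59717618 -0.59708014  0.37817108 -0.37929218]
[260.82982846 109.65806556] [107.60473963 246.06719141]
```

View pics/z4.png

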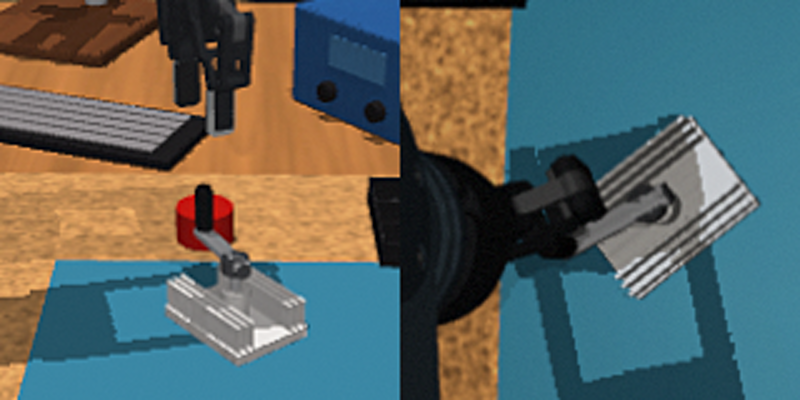

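```bash
python3 - <<'E'
from h import *
print(tri([262.2,141.4],[123.5,247.2]),tri([274.8,152.5],[152.5,229.2]))
for z in (.091,): print(atz("side",[262.2,141.4],z),atz("top",[123.5,247.2],z),atz("side",[274.8,152.5],z),atz("top",[152.5,229.2],z))
E
```

```text
(array([0.49225257, 0.23302299, 0.09344868]), np.float64(0.002916390814425295)) (array([0.51921437, 0.19122198, 0.08960376]), np.float64(0.002114325602202626))
[0.49354476 0.23802129 0.091     ] [0.49080253 0.23366864 0.091     ] [0.52027823 0.18870764 0.091     ] [0.51810108 0.1908571  0.091     ]
```

Call:
apply_moves([
  {"x": 0, "y": 3.5, "z": 0.0, "ax": 0, "ay": 0, "az": 0, "grip": 0.3},
  {"x": 0, "y": 7, "z": 0.0, "ax": 0, "ay": 0, "az": 0, "grip": 0.3},
  {"x": 0, "y": 9, "z": 0.0, "ax": 0, "ay": 0, "az": 0, "grip": 0.3},
  {"x": 0, "y": 9, "z": 0.0, "ax": 0, "ay": 0, "az": 0, "grip": 0.5},
  {"x": 0, "y": 9, "z": 0.0, "ax": 0, "ay": 0, "az": 0, "grip": 0.65},
  {"x": 0, "y": 9, "z": 0.0, "ax": 0, "ay": 0, "az": 0, "grip": 0.65},
])

```text
time_s: 3.42
eef_pos: [0.4928, 0.2344, 0.1003]
eef_rot: [0.598, -0.596, 0.378, -0.38]
wrist_force: [-0.1, 0.9, -0.2]
opening: 0.353
```

```bash
python3 - <<'E'
from bench import ctrl, vision, pinpoint
from h import *
for c in ("side","top"):
    im=vision.camera(c); cv2.imwrite(f"pics/{c}2.png",im[:,:,::-1])
o=ctrl.get_obs();print(o["eef_pos"],o["wrist_force"],o["opening"])
a=cv2.imread("pics/side2.png")[80:200,200:320];b=cv2.imread("pics/top2.png")[190:310,80:200]
cv2.imwrite("pics/z5.png",cv2.resize(np.hstack([a,b]),(800,400),interpolation=2))
E
```

```text
[0.49245477 0.23436613 0.09995543] [ 0.38262216 -0.07849314 -0.03104472] 0.3433389930372476
```

View pics/z5.png

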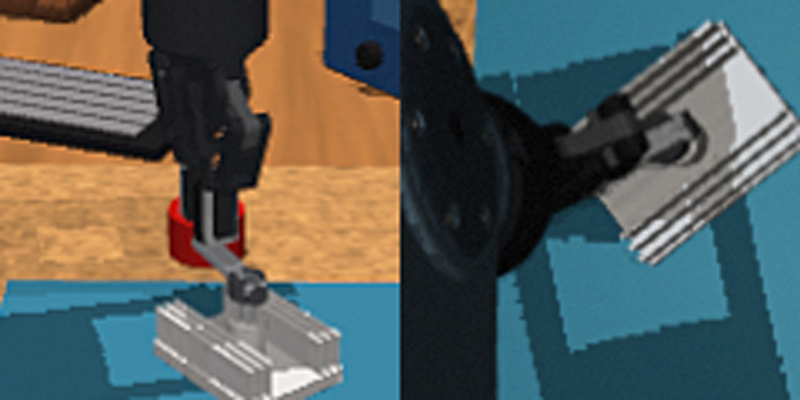

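Call:
apply_moves([
  {"x": 0, "y": 0, "z": 0.0, "ax": 0, "ay": 0, "az": 0, "grip": 0.75},
  {"x": 0, "y": 0, "z": 0.0, "ax": 0, "ay": 0, "az": 0, "grip": 0.85},
  {"x": 0, "y": 0, "z": 0.0, "ax": 0, "ay": 0, "az": 0, "grip": 1.0},
  {"x": 0, "y": 0, "z": 0.0, "ax": 0, "ay": 0, "az": 0, "grip": 1.0},
])

```text
time_s: 4.03
eef_pos: [0.4918, 0.2367, 0.1008]
eef_rot: [0.599, -0.596, 0.379, -0.379]
wrist_force: [-4.6, 10.0, 6.0]
opening: 0.166
```

```bash
python3 - <<'E'
from bench import ctrl
for _ in range(1):
  o=ctrl.get_obs();print(o["eef_pos"],o["wrist_force"],o["torque"],o["opening"])
E
```

```text
[0.49175993 0.236717   0.10079523] [-4.61617876 10.04958366  6.03265491] [ 1.62125422  0.83227891 -0.02320707] 0.16556889494189997
```

```bash
cat > arc.py <<'E'
import sys
from bench import ctrl
from h import *
from scipy.spatial.transform import Rotation as Ro
# arc.py cx cy startphi endphi n zsink_mm
cx,cy,a,b,n=map(float,sys.argv[1:6]);n=int(n); zt=float(sys.argv[6]);r=.055
o=ctrl.get_obs();w,x,y,z=o["eef_rot"];R=Ro.from_quat([x,y,z,w]).as_matrix();p=o["eef_pos"]
C=np.array([cx,cy]);d=p[:2]-C
print(o["time_s"],"pos",p,"F",o["wrist_force"],"r",np.linalg.norm(d),"phi",np.degrees(np.arctan2(d[1],d[0])),"open",o["opening"])
ph=np.radians(np.degrees(np.arctan2(d[1],d[0])));er=d/np.linalg.norm(d);et=np.array([er[1],-er[0]])
F=o["wrist_force"][:2];print("Frad",F@er,"Ftan(cw)",F@et)
for t in np.linspace(a,b,n+1)[1:]:
    t=np.radians(t);T=np.array([cx+r*np.cos(t),cy+r*np.sin(t),zt])
    print(np.round(100*R.T@(T-p),2))
E
python3 arc.py .5185 .188 118.7 78.7 8 .1005
```

```text
4.025 pos [0.49175993 0.236717   0.10079523] F [-4.61617876 10.04958366  6.03265491] r 0.0555731674689695 phi 118.76176076497987 open 0.16556889494189997
Frad 11.030907319077995 Ftan(cw) 0.7888737135837968
[0.05 0.03 0.49]
[0.08 0.03 0.97]
[0.16 0.03 1.44]
[0.27 0.04 1.91]
[0.43 0.04 2.36]
[0.63 0.04 2.8 ]
[0.86 0.04 3.22]
[1.13 0.04 3.62]
```

Call:
apply_moves([
  {"x": 0, "y": 0, "z": 0.5, "ax": 0, "ay": 0, "az": 0, "grip": 1.0},
  {"x": 0.1, "y": 0, "z": 0.97, "ax": 0, "ay": 0, "az": 0, "grip": 1.0},
  {"x": 0.16, "y": 0, "z": 1.44, "ax": 0, "ay": 0, "az": 0, "grip": 1.0},
  {"x": 0.27, "y": 0, "z": 1.9, "ax": 0, "ay": 0, "az": 0, "grip": 1.0},
  {"x": 0.43, "y": 0, "z": 2.36, "ax": 0, "ay": 0, "az": 0, "grip": 1.0},
  {"x": 0.63, "y": 0, "z": 2.8, "ax": 0, "ay": 0, "az": 0, "grip": 1.0},
  {"x": 0.86, "y": 0, "z": 3.22, "ax": 0, "ay": 0, "az": 0, "grip": 1.0},
  {"x": 1.13, "y": 0, "z": 3.62, "ax": 0, "ay": 0, "az": 0, "grip": 1.0},
])

```text
time_s: 5.03
eef_pos: [0.5288, 0.2429, 0.1007]
eef_rot: [0.599, -0.595, 0.379, -0.378]
wrist_force: [-4.3, 3.9, 1.1]
opening: 0.163
```

```bash
python3 arc.py .5185 .188 78.7 38.7 8 .1005
```

```text
5.025 pos [0.52878239 0.24291753 0.10072904] F [-4.31180208  3.90340876  1.1050068 ] r 0.05587184245197664 phi 79.39511053285584 open 0.16347325487315417
Frad 3.0432136669861087 Ftan(cw) -4.956519715489963
[0.41 0.02 0.38]
[0.75 0.02 0.72]
[1.11 0.02 1.03]
[1.5  0.02 1.32]
[1.91 0.02 1.56]
[2.34 0.02 1.77]
[2.79 0.02 1.95]
[3.25 0.02 2.08]
```

Call:
apply_moves([
  {"x": 0.4, "y": 0, "z": 0.42, "ax": 0, "ay": 0, "az": 0, "grip": 1.0},
  {"x": 0.73, "y": 0, "z": 0.76, "ax": 0, "ay": 0, "az": 0, "grip": 1.0},
  {"x": 1.09, "y": 0, "z": 1.07, "ax": 0, "ay": 0, "az": 0, "grip": 1.0},
  {"x": 1.48, "y": 0, "z": 1.36, "ax": 0, "ay": 0, "az": 0, "grip": 1.0},
  {"x": 1.89, "y": 0, "z": 1.6, "ax": 0, "ay": 0, "az": 0, "grip": 1.0},
  {"x": 2.32, "y": 0, "z": 1.81, "ax": 0, "ay": 0, "az": 0, "grip": 1.0},
  {"x": 2.77, "y": 0, "z": 1.99, "ax": 0, "ay": 0, "az": 0, "grip": 1.0},
  {"x": 3.23, "y": 0, "z": 2.12, "ax": 0, "ay": 0, "az": 0, "grip": 1.0},
])

```text
time_s: 6.02
eef_pos: [0.5619, 0.2224, 0.1005]
eef_rot: [0.599, -0.595, 0.379, -0.378]
wrist_force: [-2.2, 3.5, -2.1]
opening: 0.165
```

```bash
python3 arc.py .5185 .188 38.7 -21.3 12 .1003
```

```text
6.025 pos [0.56188881 0.22244624 0.10050264] F [-2.17053475  3.47982319 -2.10165305] r 0.05539974979593733 phi 38.4459521489336 open 0.1653272612701637
Frad 0.46371890529073534 Ftan(cw) -4.074966904344051
[0.46 0.02 0.05]
[0.93 0.02 0.1 ]
[1.41 0.01 0.1 ]
[1.89 0.01 0.07]
[ 2.37  0.01 -0.  ]
[ 2.83  0.01 -0.12]
[ 3.29  0.01 -0.28]
[ 3.72  0.   -0.47]
[ 4.14  0.   -0.71]
[ 4.54 -0.   -0.97]
[ 4.91 -0.   -1.28]
[ 5.26 -0.01 -1.61]
```

Excellent tracking.

Call:
apply_moves([
  {"x": 0.48, "y": 0, "z": 0.07, "ax": 0, "ay": 0, "az": 0, "grip": 1.0},
  {"x": 0.95, "y": 0, "z": 0.12, "ax": 0, "ay": 0, "az": 0, "grip": 1.0},
  {"x": 1.43, "y": 0, "z": 0.12, "ax": 0, "ay": 0, "az": 0, "grip": 1.0},
  {"x": 1.91, "y": 0, "z": 0.08, "ax": 0, "ay": 0, "az": 0, "grip": 1.0},
  {"x": 2.38, "y": 0, "z": 0.0, "ax": 0, "ay": 0, "az": 0, "grip": 1.0},
  {"x": 2.84, "y": 0, "z": -0.12, "ax": 0, "ay": 0, "az": 0, "grip": 1.0},
  {"x": 3.29, "y": 0, "z": -0.28, "ax": 0, "ay": 0, "az": 0, "grip": 1.0},
  {"x": 3.72, "y": 0, "z": -0.47, "ax": 0, "ay": 0, "az": 0, "grip": 1.0},
  {"x": 4.14, "y": 0, "z": -0.71, "ax": 0, "ay": 0, "az": 0, "grip": 1.0},
  {"x": 4.54, "y": 0, "z": -0.97, "ax": 0, "ay": 0, "az": 0, "grip": 1.0},
  {"x": 4.91, "y": 0, "z": -1.28, "ax": 0, "ay": 0, "az": 0, "grip": 1.0},
  {"x": 5.26, "y": 0, "z": -1.61, "ax": 0, "ay": 0, "az": 0, "grip": 1.0},
])

```text
time_s: 7.52
eef_pos: [0.5693, 0.1679, 0.1]
eef_rot: [0.599, -0.596, 0.38, -0.378]
wrist_force: [-3.2, 5.4, -4.5]
opening: 0.159
```

```bash
python3 arc.py .5185 .188 -21.3 -61.3 8 .1000
```

```text
7.525 pos [0.56927196 0.16788918 0.09995734] F [-3.21289828  5.44875167 -4.50385731] r 0.054609858845487594 phi -21.60856253598156 open 0.15941984737788925
Frad -4.993676835350826 Ftan(cw) -3.88262820539265
[ 0.32 -0.01 -0.31]
[ 0.6  -0.01 -0.7 ]
[ 0.85 -0.01 -1.11]
[ 1.06 -0.01 -1.55]
[ 1.23 -0.01 -1.99]
[ 1.37 -0.02 -2.45]
[ 1.46 -0.02 -2.93]
[ 1.51 -0.02 -3.4 ]
```

```bash
python3 arc.py .5178 .1885 -21.3 -61.3 8 .0998
```

```text
7.525 pos [0.56927196 0.16788918 0.09995734] F [-3.21289828  5.44875167 -4.50385731] r 0.055445182312552806 phi -21.822550912742592 open 0.15941984737788925
Frad -5.00814282047971 Ftan(cw) -3.8639507769778216
[ 0.25  0.01 -0.36]
[ 0.53  0.01 -0.74]
[ 0.78  0.01 -1.16]
[ 0.99  0.01 -1.59]
[ 1.16  0.01 -2.04]
[ 1.29  0.   -2.5 ]
[ 1.38  0.   -2.97]
[ 1.43  0.   -3.44]
```

Call:
apply_moves([
  {"x": 0.25, "y": 0, "z": -0.36, "ax": 0, "ay": 0, "az": 0, "grip": 1.0},
  {"x": 0.53, "y": 0, "z": -0.74, "ax": 0, "ay": 0, "az": 0, "grip": 1.0},
  {"x": 0.78, "y": 0, "z": -1.16, "ax": 0, "ay": 0, "az": 0, "grip": 1.0},
  {"x": 0.99, "y": 0, "z": -1.59, "ax": 0, "ay": 0, "az": 0, "grip": 1.0},
  {"x": 1.16, "y": 0, "z": -2.04, "ax": 0, "ay": 0, "az": 0, "grip": 1.0},
  {"x": 1.29, "y": 0, "z": -2.5, "ax": 0, "ay": 0, "az": 0, "grip": 1.0},
  {"x": 1.38, "y": 0, "z": -2.97, "ax": 0, "ay": 0, "az": 0, "grip": 1.0},
  {"x": 1.43, "y": 0, "z": -3.44, "ax": 0, "ay": 0, "az": 0, "grip": 1.0},
  {"x": 1.43, "y": 0, "z": -3.44, "ax": 0, "ay": 0, "az": 0, "grip": 1.0},
  {"x": 1.43, "y": 0, "z": -3.44, "ax": 0, "ay": 0, "az": 0, "grip": 1.0},
  {"x": 1.43, "y": 0, "z": -3.44, "ax": 0, "ay": 0, "az": 0, "grip": 1.0},
  {"x": 1.43, "y": 0, "z": -3.44, "ax": 0, "ay": 0, "az": 0, "grip": 1.0},
])

```text
time_s: 9.02
eef_pos: [0.5443, 0.1403, 0.0997]
eef_rot: [0.599, -0.595, 0.38, -0.378]
wrist_force: [-0.2, 6.5, -5.1]
opening: 0.165
```

```bash
python3 arc.py .5178 .1885 -61.3 28.7 12 .1001; python3 - <<'E'
from bench import vision
from h import *
for c,r in (("side",(100,200)),("top",(180,80))):
    im=vision.camera(c)[:,:,::-1]; cv2.imwrite(f"pics/{c}3.png",im)
a=cv2.imread("pics/side3.png")[90:210,200:320];b=cv2.imread("pics/top3.png")[170:290,80:200]
cv2.imwrite("pics/z6.png",cv2.resize(np.hstack([a,b]),(800,400),interpolation=2))
E
```

```text
9.025 pos [0.54430359 0.14030887 0.09974301] F [-0.18536887  6.50787672 -5.10909239] r 0.054998411613895425 phi -61.190598588596636 open 0.16513208886666123
Frad -5.79171011337346 Ftan(cw) -2.973703915501438
[-0.09 -0.03  0.7 ]
[-0.27 -0.03  1.4 ]
[-0.54 -0.03  2.07]
[-0.9  -0.02  2.69]
[-1.34 -0.02  3.26]
[-1.84 -0.02  3.77]
[-2.41 -0.01  4.21]
[-3.03 -0.01  4.58]
[-3.7  -0.    4.86]
[-4.39  0.    5.05]
[-5.1   0.    5.14]
[-5.82  0.01  5.15]
```

View pics/z6.png

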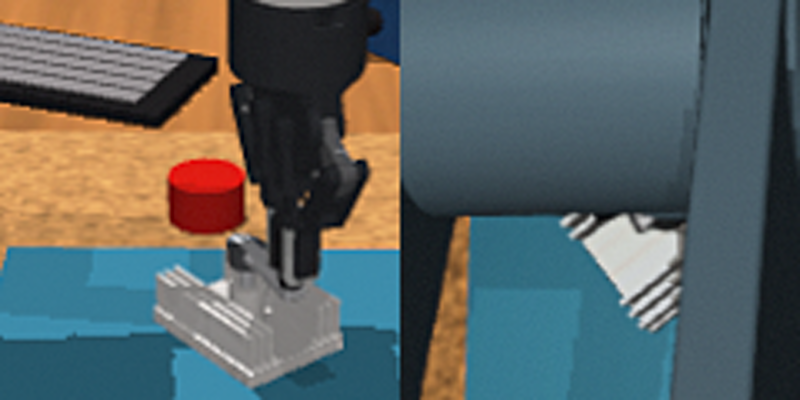

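```bash
python3 arc.py .5175 .1892 -61.3 -16.3 8 .1001
```

```text
9.125 pos [0.54428854 0.14032661 0.09973547] F [-0.52997369  5.00804054 -4.53223138] r 0.055733603518032 phi -61.27191896662841 open 0.16712066965645236
Frad -4.646337949579383 Ftan(cw) -1.942391790712769
[-0.13 -0.03  0.53]
[-0.24 -0.03  1.06]
[-0.41 -0.03  1.57]
[-0.62 -0.03  2.07]
[-0.88 -0.02  2.54]
[-1.18 -0.02  2.99]
[-1.53 -0.02  3.4 ]
[-1.92 -0.02  3.78]
```

Call:
apply_moves([
  {"x": -0.13, "y": 0, "z": 0.53, "ax": 0, "ay": 0, "az": 0, "grip": 1.0},
  {"x": -0.24, "y": 0, "z": 1.06, "ax": 0, "ay": 0, "az": 0, "grip": 1.0},
  {"x": -0.41, "y": 0, "z": 1.57, "ax": 0, "ay": 0, "az": 0, "grip": 1.0},
  {"x": -0.62, "y": 0, "z": 2.07, "ax": 0, "ay": 0, "az": 0, "grip": 1.0},
  {"x": -0.88, "y": 0, "z": 2.54, "ax": 0, "ay": 0, "az": 0, "grip": 1.0},
  {"x": -1.18, "y": 0, "z": 2.99, "ax": 0, "ay": 0, "az": 0, "grip": 1.0},
  {"x": -1.53, "y": 0, "z": 3.4, "ax": 0, "ay": 0, "az": 0, "grip": 1.0},
  {"x": -1.92, "y": 0, "z": 3.78, "ax": 0, "ay": 0, "az": 0, "grip": 1.0},
])

```text
time_s: 10.12
eef_pos: [0.571, 0.174, 0.1002]
eef_rot: [0.599, -0.595, 0.379, -0.378]
wrist_force: [0.1, -5.9, -1.3]
opening: 0.163
```

```bash
python3 arc.py .5178 .1885 -16.3 28.7 8 .1003
```

```text
10.125 pos [0.57100491 0.17404298 0.10016961] F [ 0.1142512  -5.9021056  -1.32005707] r 0.05513408715597256 phi -15.201566687357527 open 0.16275235107416525
Frad 1.657877430109215 Ftan(cw) 5.665628493914088
[-0.35 -0.01  0.26]
[-0.8  -0.01  0.55]
[-1.28 -0.    0.8 ]
[-1.78 -0.    1.  ]
[-2.3   0.    1.15]
[-2.83  0.    1.25]
[-3.37  0.01  1.3 ]
[-3.91  0.01  1.29]
```

Call:
apply_moves([
  {"x": -0.4, "y": 0, "z": 0.26, "ax": 0, "ay": 0, "az": 0, "grip": 1.0},
  {"x": -0.82, "y": 0, "z": 0.55, "ax": 0, "ay": 0, "az": 0, "grip": 1.0},
  {"x": -1.28, "y": 0, "z": 0.8, "ax": 0, "ay": 0, "az": 0, "grip": 1.0},
  {"x": -1.78, "y": 0, "z": 1.0, "ax": 0, "ay": 0, "az": 0, "grip": 1.0},
  {"x": -2.3, "y": 0, "z": 1.15, "ax": 0, "ay": 0, "az": 0, "grip": 1.0},
  {"x": -2.83, "y": 0, "z": 1.25, "ax": 0, "ay": 0, "az": 0, "grip": 1.0},
  {"x": -3.37, "y": 0, "z": 1.3, "ax": 0, "ay": 0, "az": 0, "grip": 1.0},
  {"x": -3.91, "y": 0, "z": 1.29, "ax": 0, "ay": 0, "az": 0, "grip": 1.0},
  {"x": -3.91, "y": 0, "z": 1.29, "ax": 0, "ay": 0, "az": 0, "grip": 1.0},
  {"x": -3.91, "y": 0, "z": 1.29, "ax": 0, "ay": 0, "az": 0, "grip": 1.0},
  {"x": -3.91, "y": 0, "z": 1.29, "ax": 0, "ay": 0, "az": 0, "grip": 1.0},
  {"x": -3.91, "y": 0, "z": 1.29, "ax": 0, "ay": 0, "az": 0, "grip": 1.0},
])

```text
time_s: 11.62
eef_pos: [0.5661, 0.2154, 0.1006]
eef_rot: [0.599, -0.595, 0.379, -0.378]
wrist_force: [2.7, 2.8, -0.1]
opening: 0.164
```

```bash
python3 arc.py .5178 .1885 28.7 -31.3 12 .1000
```

```text
11.625 pos [0.56611624 0.215386   0.10061374] F [ 2.68751028  2.81508408 -0.09990831] r 0.055293003388179315 phi 29.09414021346791 open 0.16356674048776645
Frad 3.7172289021971707 Ftan(cw) -1.1530911154513603
[ 0.52  0.06 -0.02]
[ 1.    0.06 -0.05]
[ 1.47  0.05 -0.13]
[ 1.94  0.05 -0.24]
[ 2.39  0.05 -0.4 ]
[ 2.83  0.04 -0.6 ]
[ 3.25  0.04 -0.83]
[ 3.65  0.04 -1.1 ]
[ 4.02  0.03 -1.4 ]
[ 4.36  0.03 -1.73]
[ 4.68  0.03 -2.09]
[ 4.96  0.02 -2.48]
```

Call:
apply_moves([
  {"x": 0.52, "y": 0, "z": -0.02, "ax": 0, "ay": 0, "az": 0, "grip": 1.0},
  {"x": 1.0, "y": 0, "z": -0.05, "ax": 0, "ay": 0, "az": 0, "grip": 1.0},
  {"x": 1.47, "y": 0, "z": -0.13, "ax": 0, "ay": 0, "az": 0, "grip": 1.0},
  {"x": 1.94, "y": 0, "z": -0.24, "ax": 0, "ay": 0, "az": 0, "grip": 1.0},
  {"x": 2.39, "y": 0, "z": -0.4, "ax": 0, "ay": 0, "az": 0, "grip": 1.0},
  {"x": 2.83, "y": 0, "z": -0.6, "ax": 0, "ay": 0, "az": 0, "grip": 1.0},
  {"x": 3.25, "y": 0, "z": -0.83, "ax": 0, "ay": 0, "az": 0, "grip": 1.0},
  {"x": 3.65, "y": 0, "z": -1.1, "ax": 0, "ay": 0, "az": 0, "grip": 1.0},
  {"x": 4.02, "y": 0, "z": -1.4, "ax": 0, "ay": 0, "az": 0, "grip": 1.0},
  {"x": 4.36, "y": 0, "z": -1.73, "ax": 0, "ay": 0, "az": 0, "grip": 1.0},
  {"x": 4.68, "y": 0, "z": -2.09, "ax": 0, "ay": 0, "az": 0, "grip": 1.0},
  {"x": 4.96, "y": 0, "z": -2.48, "ax": 0, "ay": 0, "az": 0, "grip": 1.0},
])

```text
time_s: 13.12
eef_pos: [0.5647, 0.16, 0.1001]
eef_rot: [0.6, -0.595, 0.379, -0.378]
wrist_force: [3.9, 2.5, -3.4]
opening: 0.164
```

```bash
python3 arc.py .5176 .189 -31.3 -91.3 12 .0996
```

```text
13.125 pos [0.56474049 0.16002253 0.10013734] F [ 3.86865435  2.52522217 -3.37676685] r 0.05533461124973036 phi -31.579226811907542 open 0.16426665469485563
Frad 1.9733709049189387 Ftan(cw) -4.1772049015980635
[ 0.2   0.05 -0.41]
[ 0.41  0.05 -0.84]
[ 0.59  0.04 -1.29]
[ 0.72  0.04 -1.75]
[ 0.81  0.04 -2.22]
[ 0.86  0.04 -2.7 ]
[ 0.87  0.03 -3.18]
[ 0.83  0.03 -3.65]
[ 0.76  0.03 -4.13]
[ 0.64  0.03 -4.59]
[ 0.49  0.03 -5.05]
[ 0.29  0.02 -5.49]
```

Call:
apply_moves([
  {"x": 0.2, "y": 0, "z": -0.43, "ax": 0, "ay": 0, "az": 0, "grip": 1.0},
  {"x": 0.41, "y": 0, "z": -0.86, "ax": 0, "ay": 0, "az": 0, "grip": 1.0},
  {"x": 0.59, "y": 0, "z": -1.3, "ax": 0, "ay": 0, "az": 0, "grip": 1.0},
  {"x": 0.72, "y": 0, "z": -1.75, "ax": 0, "ay": 0, "az": 0, "grip": 1.0},
  {"x": 0.81, "y": 0, "z": -2.22, "ax": 0, "ay": 0, "az": 0, "grip": 1.0},
  {"x": 0.86, "y": 0, "z": -2.7, "ax": 0, "ay": 0, "az": 0, "grip": 1.0},
  {"x": 0.87, "y": 0, "z": -3.18, "ax": 0, "ay": 0, "az": 0, "grip": 1.0},
  {"x": 0.83, "y": 0, "z": -3.65, "ax": 0, "ay": 0, "az": 0, "grip": 1.0},
  {"x": 0.76, "y": 0, "z": -4.13, "ax": 0, "ay": 0, "az": 0, "grip": 1.0},
  {"x": 0.64, "y": 0, "z": -4.59, "ax": 0, "ay": 0, "az": 0, "grip": 1.0},
  {"x": 0.49, "y": 0, "z": -5.05, "ax": 0, "ay": 0, "az": 0, "grip": 1.0},
  {"x": 0.29, "y": 0, "z": -5.49, "ax": 0, "ay": 0, "az": 0, "grip": 1.0},
])

```text
time_s: 14.62
eef_pos: [0.5159, 0.1341, 0.0998]
eef_rot: [0.6, -0.595, 0.38, -0.378]
wrist_force: [4.6, 2.0, -5.3]
opening: 0.162
```

```bash
python3 arc.py .5176 .1892 -91.3 -151.3 12 .0993
```

```text
14.625 pos [0.51590399 0.13405334 0.09977143] F [ 4.59737077  1.95085514 -5.34174331] r 0.05517273831001692 phi -91.76154761236553 open 0.16216216149753823
Frad -2.091256197904053 Ftan(cw) -4.535228914935878
[-0.23  0.05 -0.37]
[-0.5   0.05 -0.77]
[-0.8   0.05 -1.14]
[-1.13  0.05 -1.49]
[-1.49  0.05 -1.8 ]
[-1.88  0.05 -2.08]
[-2.29  0.05 -2.33]
[-2.72  0.05 -2.54]
[-3.17  0.05 -2.71]
[-3.63  0.05 -2.85]
[-4.11  0.06 -2.94]
[-4.58  0.06 -2.99]
```

Call:
apply_moves([
  {"x": -0.25, "y": 0, "z": -0.38, "ax": 0, "ay": 0, "az": 0, "grip": 1.0},
  {"x": -0.5, "y": 0, "z": -0.77, "ax": 0, "ay": 0, "az": 0, "grip": 1.0},
  {"x": -0.8, "y": 0, "z": -1.14, "ax": 0, "ay": 0, "az": 0, "grip": 1.0},
  {"x": -1.13, "y": 0, "z": -1.49, "ax": 0, "ay": 0, "az": 0, "grip": 1.0},
  {"x": -1.49, "y": 0, "z": -1.8, "ax": 0, "ay": 0, "az": 0, "grip": 1.0},
  {"x": -1.88, "y": 0, "z": -2.08, "ax": 0, "ay": 0, "az": 0, "grip": 1.0},
  {"x": -2.29, "y": 0, "z": -2.33, "ax": 0, "ay": 0, "az": 0, "grip": 1.0},
  {"x": -2.72, "y": 0, "z": -2.54, "ax": 0, "ay": 0, "az": 0, "grip": 1.0},
  {"x": -3.17, "y": 0, "z": -2.71, "ax": 0, "ay": 0, "az": 0, "grip": 1.0},
  {"x": -3.63, "y": 0, "z": -2.85, "ax": 0, "ay": 0, "az": 0, "grip": 1.0},
  {"x": -4.11, "y": 0, "z": -2.94, "ax": 0, "ay": 0, "az": 0, "grip": 1.0},
  {"x": -4.58, "y": 0, "z": -2.99, "ax": 0, "ay": 0, "az": 0, "grip": 1.0},
])

```text
time_s: 16.12
eef_pos: [0.4698, 0.1627, 0.0999]
eef_rot: [0.6, -0.594, 0.379, -0.379]
wrist_force: [9.4, 0.2, -8.5]
opening: 0.165
```

```bash
python3 arc.py .5176 .1892 -150 -151.3 1 .0993
```

```text
16.125 pos [0.46980733 0.1627315  0.0998663 ] F [ 9.36517513  0.15643617 -8.54355674] r 0.05463259862210464 phi -151.02147443275058 open 0.16531483986472126
Frad -8.268458343989352 Ftan(cw) -4.400406138720547
[-0.02  0.06 -0.04]
```

Call:
apply_moves([
  {"x": 0, "y": 0, "z": 0, "ax": 0, "ay": 0, "az": 0, "grip": 1.0},
  {"x": 0, "y": 0, "z": 0, "ax": 0, "ay": 0, "az": 0, "grip": 1.0},
  {"x": 0, "y": 0, "z": 0, "ax": 0, "ay": 0, "az": 0, "grip": 1.0},
  {"x": 0, "y": 0, "z": 0, "ax": 0, "ay": 0, "az": 0, "grip": 1.0},
  {"x": 0, "y": 0, "z": 0, "ax": 0, "ay": 0, "az": 0, "grip": 1.0},
  {"x": 0, "y": 0, "z": 0, "ax": 0, "ay": 0, "az": 0, "grip": 0.5},
  {"x": 0, "y": 0, "z": 0, "ax": 0, "ay": 0, "az": 0, "grip": 0.4},
  {"x": 0, "y": 0, "z": 0, "ax": 0, "ay": 0, "az": 0, "grip": 0.4},
  {"x": 0, "y": 0, "z": 0, "ax": 0, "ay": 0, "az": 0, "grip": 0.4},
  {"x": 0, "y": 0, "z": 0, "ax": 0, "ay": 0, "az": 0, "grip": 0.4},
])

```text
time_s: 17.38
eef_pos: [0.4698, 0.1627, 0.0999]
eef_rot: [0.6, -0.594, 0.379, -0.379]
wrist_force: [0.4, -1.2, 0.1]
opening: 0.6
```

Call:
apply_moves([
  {"x": 0, "y": -2, "z": 0, "ax": 0, "ay": 0, "az": 0, "grip": 0.4},
  {"x": 0, "y": -5, "z": 0, "ax": 0, "ay": 0, "az": 0, "grip": 0.4},
  {"x": 0, "y": -9, "z": 0, "ax": 0, "ay": 0, "az": 0, "grip": 0.4},
  {"x": 0, "y": -13, "z": 0, "ax": 0, "ay": 0, "az": 0, "grip": 0.4},
  {"x": 0, "y": -16, "z": -4, "ax": 0, "ay": 0, "az": 0, "grip": 0.4},
  {"x": 0, "y": -16, "z": -8, "ax": 0, "ay": 0, "az": 0, "grip": 0.4},
  {"x": 0, "y": -16, "z": -8, "ax": 0, "ay": 0, "az": 0, "grip": 0.4},
  {"x": 0, "y": -16, "z": -8, "ax": 0, "ay": 0, "az": 0, "grip": 0.4},
])

```text
time_s: 18.38
eef_pos: [0.3973, 0.1276, 0.2597]
eef_rot: [0.6, -0.594, 0.379, -0.379]
wrist_force: [0.7, 0.8, 0.1]
opening: 0.601
```

```bash
python3 - <<'E'
from bench import vision,pinpoint,ctrl
from h import *
for c in ("side","top"):
    im=vision.camera(c)[:,:,::-1]; cv2.imwrite(f"pics/{c}4.png",im)
    for q in ("sink_grip","sink_axis"):
        r=pinpoint(c,q)[:2];print(c,q,r,[atz(c,k["xy"],.09) for k in r])
print(ctrl.get_obs()["wrist_force"])
a=cv2.imread("pics/side4.png")[90:210,200:320];b=cv2.imread("pics/top4.png")[170:290,80:200]
cv2.imwrite("pics/z7.png",cv2.resize(np.hstack([a,b]),(800,400),interpolation=2))
E
```

```text
side sink_grip [{'xy': [251.7, 160.9], 'p': 0.73}] [array([0.47533559, 0.1550672 , 0.09      ])]
side sink_axis [{'xy': [273.5, 151.8], 'p': 0.58}] [array([0.51762696, 0.19357369, 0.09      ])]
top sink_grip [{'xy': [173.1, 263.8], 'p': 0.62}] [array([0.4678222 , 0.15908716, 0.09      ])]
top sink_axis [{'xy': [154.1, 227.9], 'p': 0.78}] [array([0.52009839, 0.1887501 , 0.09      ])]
[-0.1055465   0.14105248  0.35158929]
```

View pics/z7.png

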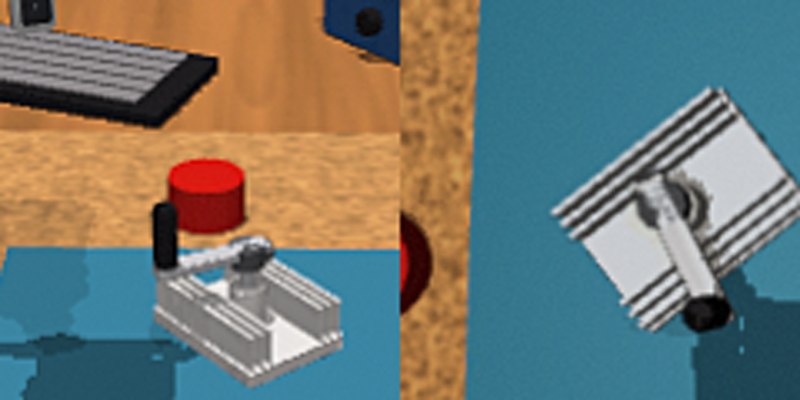

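View pics/side4.png

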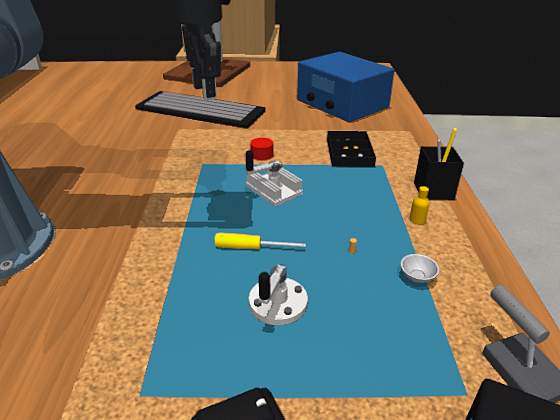

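The crank has turned three quarters and the knob is free, at about (0.470, 0.160). The hand is well clear, and the flange crank looks unchanged.

```bash
python3 -c "
from bench import ticket;print(ticket.hand_in())"
```

```text
the job is handed in; nothing more can be done
None
```

I gripped the heat-sink crank's knob and turned it half a turn clockwise, then a quarter turn back, then half a turn clockwise again. At each turn-round I held still for about half a second. I then opened the gripper, lifted clear and handed the job in at about 18.7 s.

**Final angle:** From the hand's path while gripping, the knob went from 119° to −61°, back to 29°, then to −151° (world angle about the tap's axis). That puts the tap about 4.71 rad past its start, so 4.7–5.0 rad on the joint, inside the required 4.2–5.5. I had no direct reading of the joint.

**Forces and release:** Side loads reached about 11 N when the gripper first closed and about 13 N at the end of the last turn. The wrist force read close to zero after letting go.

**Last pictures:** They show the knob free near (0.47, 0.16), the hand well away, and the flange crank looking as it did at the start.

**Disagreements:** The camera estimates of the tap's axis differed by 5–10 mm at first, depending on the method. I settled on about (0.5177, 0.189) from the forces felt while turning. The two cameras' final knob positions also differed by about 8 mm, which is about 8° at most and within the tolerance.

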